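Brace the jar and twist off its tight cap

TASK

The square jar's cap is too tight to twist off while the jar stands loose, because the whole jar turns with it. Set the jar, cap still on, all the way down in the square pocket of the wooden block, then twist the cap anticlockwise just until it lets go and lift it straight up. Finish while still holding the cap level about two centimetres clear above the jar's mouth, with the jar upright and fully down in the block, and without tipping the jar over or shifting the other things on the counter.

Things in the scene. Friction and masses are not known exactly. Their poses are not given: they have to be found in the camera images.
- jar: Amber glass jar, loose, about 0.33 kg. Square body 60x60 mm, 64 high, then a round shoulder and neck; 100 mm tall with the cap on. Origin: centre of its underside; z up, x and y square to its sides. Best carried by its cap, which is locked on until twisted free. At the start the cap's ridge is 95 to 125 degrees clockwise (from above) of the jar's pip.
- jar_mouth (a point): Centre of the jar's mouth (top of the neck), 92 mm above its underside; axes as the jar's.
- jar_pip (a point): Small glass pip on the shoulder's corner between the jar's +x and +y, 64 mm above the underside. The cap lets go when its ridge is within 20 degrees of this pip's direction: resistance falls, the lining pushes the cap 3 mm up if nothing holds it down, and it lifts off freely. Beyond that, and a little clockwise of the start, are solid stops.
- cap: Round ribbed aluminium cap, 59 mm across, 22 high, 120 g. Origin: its centre, 89 mm above the jar's underside while on; z up. A ridge on its top points along its x. Its two lugs grip under the neck's rim, pressed by a springy lining (12 to 15 N): turning takes 0.2 to 0.5 Nm, it stays put between twists and does not rise while locked. 14 mm of shoulder and neck below it leave room for fingertips.
- pocket (a point): Centre of the floor of the square pocket in the fixed wooden jar block (104x104 mm, 36 high; two steel tabs carry it on to 75 mm either side along its y). The pocket is 66x66 mm, 28 deep, its floor 8 mm above the counter, mouth chamfered by 4 mm. x and y are square to the pocket's sides; the jar fits any of the four ways round.
- sugar_shaker: Bystander: standing glass shaker with a steel top, 44 mm across, 90 tall. Origin: centre of its underside.
- tumbler: Bystander: plain drinking glass, 79 mm across, 90 tall. Origin: centre of its underside.
- espresso_cup: Bystander: small white cup with a handle, 61x85x53. Origin: centre of its underside.
- fruit_tin: Bystander: closed food tin, 75 mm across, 58 tall. Origin: centre of its underside.
Things that resemble listed ones, but are neither listed nor needed, are in the scene too. Several things have the shape of the cap; the one meant has the colours described above.

How it is judged (in metres and radians):
On the way:
1. the jar stands fully down in the pocket of the block with the cap still locked on (horizontal distance between jar and pocket below 0.007 m and z of jar in the frame of pocket below 0.004 m and angle between jar's own z axis and vertical below 0.08 rad and z of cap in the frame of jar between 0.085 and 0.0915 m), for 0.3 s.
At the end, for the whole second after the job is handed in: The gripper holds the cap still and level (within 0.2 rad), its lower edge 4 to 45 mm above the jar's mouth, centred within 20 mm, not touching the jar; the jar stands upright (0.08 rad), fully down in the pocket (within 4 mm of the floor, 7 mm of the centre) (horizontal distance between jar and pocket below 0.007 m and z of jar in the frame of pocket below 0.004 m and angle between jar's own z axis and vertical below 0.08 rad and z of cap in the frame of jar_mouth between 0.015 and 0.056 m and horizontal distance between cap and jar_mouth below 0.02 m and angle between cap's own z axis and vertical below 0.2 rad and contact force between the fingers and cap above 2 N and contact force between cap and jar below 0.2 N and linear speed of each of cap, jar below 0.02 m/s); the arm keeps its last pose, push and grip.
It fails at once if the jar is tipped over (angle between jar's own z axis and vertical above 0.6 rad).
It fails at once if the sugar shaker is shifted by more than 3 cm (distance of sugar_shaker from where it was at the start of the episode above 0.03 m).
It fails at once if the tumbler is shifted by more than 3 cm (distance of tumbler from where it was at the start of the episode above 0.03 m).
It fails at once if the espresso cup is shifted by more than 3 cm (distance of espresso_cup from where it was at the start of the episode above 0.03 m).
It fails at once if the fruit tin is shifted by more than 3 cm (distance of fruit_tin from where it was at the start of the episode above 0.03 m).
It also fails if it takes over 48 s, if anything falls off the work surface, if the arm or the gripper's body presses on something with over 40 N, if the wrist force passes 120 N, or if a joint passes its speed limit or range.

ROBOT

A 6-joint arm with a two-finger parallel gripper is mounted at the origin on a cart in front of the work surface, level with it; the furniture and walls round the work are solid. World frame = base frame: x ahead of the robot, y to its left, z up, the work surface at z = 0. Lengths are in mm, angles in degrees, forces in N, time in s.
With the tool pointing down it reaches from about 300 to 875 mm from the base axis. Payload 4.2 kg.
Tool frame: the origin (TCP) lies midway between the tips of the shut fingers; the grasp point (between the pads) lies 19 mm behind it (arm.grip_point_offset is the distance from the TCP to the grasp point, in mm); z points along the fingers, y is the line along which they close (so a half turn about z gives the same grasp; the last joint's range is limited). The gripper opens to 85 mm and grips with 20 to 120 N. Pads are 22 mm wide; open, the fingers measure 114 mm over their backs; the gripper's body (76 mm by 85 mm) begins 54 mm behind the grasp point. The pads swing forward as they close: fully open they stand 13 mm farther back than shut.
Start: joints at [66.005, 18.312, 89.639, -0, 72.044, -1.146], TCP at [223.283, 529.893, 231.338] pointing down, gripper open.
Joint ranges: [-177.97, 177.97], [-48.28, 115.42], [12.27, 149.76], [-77.06, 257.06], [2.81, 150.46], [-146.56, 146.56]. Speed limits (degrees/s): [147.25, 147.25, 180, 180, 180, 180].

INTERFACE

Orientations are given as a 3x3 rotation matrix whose columns are the frame's x, y, z axes.
In Python, from workcell import arm, imaging, close_job gives the robot as it stands.
- The arm moves only by the tool carry_out, never from a script. Its argument "increments" is a list of rows, each an object of numbers: "tx", "ty", "tz": the shift along the world's x, y, z in m; "wx", "wy", "wz": the turn, a rotation vector about the world's x, y, z in rad; "hand": the finger opening in m, from 0 to 0.0854. A call has exactly 10 rows; each row shifts and turns the commanded pose from where the row before left it; what a row does not reach is not made up. A row lasts 1/10 s, in which the tool goes at most 50 mm and 8.59 degrees, less where a joint would pass 70% of its speed; a pose out of reach is approached as far as the arm can. A call is refused whole if a number of a shift passes 0.05 or a number of a turn 0.15, either way. A call with a gripper value outside its range is refused whole. The fingers move at their own pace and stop on an object; "force" is the grip in N (left out, the last holds). Time passes only in rows, so rows that do not move let the fingers close, or fill a call up. It gives the time, the measured TCP pose, the force, the opening and the grip force at its end, in the units of the state.
- arm.get_state(): the state, without advancing time (a new reading comes with each control period).
- imaging.get_image(name): name is "scene" or "top" or "wrist"; returns a dict with "image" (384x512x3 uint8, red, green, blue), "intrinsics" (3x3 intrinsics, pixels), "extrinsics" (4x4, takes a point from camera to world coordinates). Camera axes: x right, y down, z forward; pixel columns grow to the right and rows downward; lengths in mm; the calibration is good to about 2 mm. A picture is of the moment at which its call begins. There is no depth.
- close_job(): hands the job in; it is judged then, once.
The state is a dict: "time_s": time; "joints": joint angles; "joint_velocities": joint speeds; "effort": joint torques, N m; "eef_pos": TCP position; "ee_rot": TCP orientation; "force": force on the tool from outside, world axes, zero at the start; "ft_torque": the same for the moment, N m; "finger_gap": opening from 0.0 (shut) to 1.0 (fully open); "grip_force": force on a finger pad.
Only numpy, scipy, OpenCV 4.12 (cv2) and the standard library are available. Lean on these libraries where they do the work, as an engineer would, in place of code of your own. Each camera call takes 0.05 s, during which the arm holds its last target. There are 200 camera calls.

## Working session

There is one attempt and no reset: what is moved stays moved. The work goes in short steps, Python scripts to look and compute and a tool call to move; the robot and the scene stay as the last step left them, time stands still between calls to the robot, and variables do not carry over. Pictures are saved under pics/ and viewed, at most 10 in all, crops included, and the job is handed in when it is done.

Besides the shell and the picture viewer there is one more tool, called after "Request:" as name(argument=value, ...) on one line, values as JSON. carry_out: Moves the arm, as the interface text tells. Its arguments: {"type":"object","properties":{"increments":{"type":"array","items":{"type":"object","properties":{"tx":{"type":"number"},"ty":{"type":"number"},"tz":{"type":"number"},"wx":{"type":"number"},"wy":{"type":"number"},"wz":{"type":"number"},"hand":{"type":"number"}}}},"force":{"type":"number"}},"required":["increments"]}

```bash
mkdir -p pics; cat > h.py <<'E'
import numpy as np, cv2, sys, os
from workcell import arm, imaging, close_job
def grab(n, tag):
    d=imaging.get_image(n); np.savez(f'{tag}_{n}.npz',**{k:np.array(d[k]) for k in('image','intrinsics','extrinsics')})
    return d
def load(n,tag): return dict(np.load(f'{tag}_{n}.npz'))
def ray(d,u,v,z):
    K,E=np.array(d['intrinsics']),np.array(d['extrinsics'])
    r=E[:3,:3]@np.linalg.solve(K,[u,v,1.]); o=E[:3,3]
    return o+r*(z-o[2])/r[2]
def proj(d,p):
    K,E=np.array(d['intrinsics']),np.array(d['extrinsics'])
    c=K@(E[:3,:3].T@(np.array(p)-E[:3,3])); return c[:2]/c[2]
def save(img,name): cv2.imwrite('pics/'+name,img[:,:,::-1])
E
python3 - <<'E'
from h import *
for n in('scene','top','wrist'):
    d=grab(n,'a'); save(d['image'],f'a_{n}.png'); print(n,np.round(d['extrinsics'],2).tolist(),d['intrinsics'])
a=[load(n,'a')['image'] for n in('top','scene')]
save(cv2.resize(np.vstack(a),None,fx=.78,fy=.78,interpolation=cv2.INTER_AREA),'ab.png')
s=arm.get_state();print(s)
E
```

```text
scene [[0.75, -0.43, 0.5, -117.02], [-0.66, -0.48, 0.58, -763.28], [-0.0, -0.76, -0.65, 1002.61], [0.0, 0.0, 0.0, 1.0]] [[432.18350648   0.         254.91647515]
 [  0.         432.18350648 195.85230953]
 [  0.           0.           1.        ]]
top [[-0.0, -1.0, 0.07, 509.68], [-1.0, 0.0, 0.0, 68.42], [-0.0, -0.07, -1.0, 1286.97], [0.0, 0.0, 0.0, 1.0]] [[404.15628187   0.         254.65938822]
 [  0.         404.15628187 187.60350696]
 [  0.           0.           1.        ]]
wrist [[0.39, 0.88, 0.28, 151.8], [0.92, -0.37, -0.12, 559.46], [-0.0, 0.3, -0.95, 372.45], [0.0, 0.0, 0.0, 1.0]] [[337.25257656   0.         259.83690001]
 [  0.         337.25257656 194.3458157 ]
 [  0.           0.           1.        ]]
{'time_s': 0.15, 'joints': array([ 6.60034513e+01,  1.83428048e+01,  8.96904217e+01, -6.28590190e-05,
        7.20453229e+01, -1.14561554e+00]), 'joint_velocities': array([-0.09851237, -0.10505696, -0.32065108,  0.05529416, -0.01703486,
        0.01255414]), 'effort': array([ 1.23935893e-04, -4.15846360e+01, -2.34341455e+01, -1.11597633e-04,
        5.86504946e-03, -1.13160348e-05]), 'eef_pos': array([223.14045067, 529.5397488 , 230.67915929]), 'ee_rot': array([[-9.21518429e-01,  3.88334231e-01, -5.56584553e-04],
       [ 3.88334629e-01,  9.21517578e-01, -1.25287836e-03],
       [ 2.63668931e-05, -1.37069156e-03, -9.99999060e-01]]), 'force': array([ 0.31100811, -0.81888592,  0.96519055]), 'ft_torque': array([-0.01275196,  0.03981755, -0.01608409]), 'grip_force': 0.0, 'finger_gap': 1.0002194109970683}
```

View pics/a_top.png

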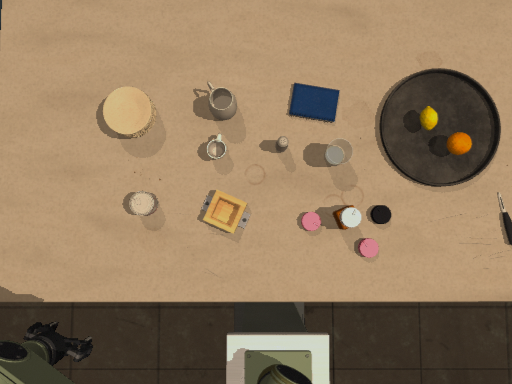

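View pics/a_scene.png

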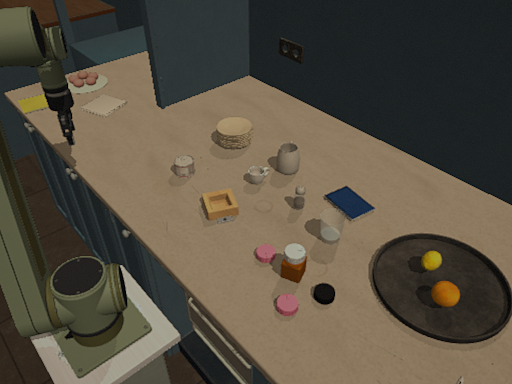

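The top view shows the block at (226,212). Four things have the cap's shape: pink at (311,221), pink at (369,247), black at (381,214), and pale aluminium on the amber jar at (350,217). The last one fits, since it is pale metal and sits on amber glass. I'll confirm it in a crop.

```bash
python3 - <<'E'
from h import *
t=load('top','a');s=load('scene','a')
f=lambda im,x,y,r,k:cv2.resize(im[y-r:y+r,x-r:x+r],(k,k),interpolation=cv2.INTER_CUBIC)
save(np.hstack([f(t['image'],350,217,28,266),f(t['image'],226,212,28,266),f(s['image'],294,262,28,266)]),'crop.png')
for n,u,v,z in[('cap',350,217,100),('pink1',311,221,22),('pink2',369,247,22),('black',381,214,22),('block',226,212,36),('tumbler',335,152,90),('shaker',282,143,90),('tin/white',142,204,58)]: print(n,ray(t,u,v,z).round())
print('scene cap',ray(s,294,251,100).round())
im=t['image'].astype(int);hsv=cv2.cvtColor(t['image'],cv2.COLOR_RGB2HSV)
m=((hsv[...,0]<28)&(hsv[...,0]>12)&(hsv[...,1]>120)&(hsv[...,2]>110)).astype(np.uint8)
m[:, :190]=0;m[:,260:]=0;m[:180]=0;m[245:]=0
c=max(cv2.findContours(m,0,2)[0],key=cv2.contourArea);r=cv2.minAreaRect(c);print(r)
b=np.array([ray(t,*p,36) for p in cv2.boxPoints(r)]);print(b.round(1),b.mean(0),np.degrees(np.arctan2(*(b[1]-b[0])[[1,0]])))
E
```

```text
cap [ 511. -208.  100.]
pink1 [ 499. -105.   22.]
pink2 [ 419. -284.   22.]
black [ 521. -323.   22.]
block [527. 160.  36.]
tumbler [ 705. -169.   90.]
shaker [733. -11.  90.]
tin/white [551. 414.  58.]
scene cap [ 510. -212.  100.]
((224.64759826660156, 211.1164093017578), (33.92348098754883, 33.87788391113281), 24.22774314880371)
[[503.9 232.9  36. ]
 [599.4 190.6  36. ]
 [556.1  94.5  36. ]
 [461.1 137.3  36. ]] [530.13915962 163.81032682  36.        ] -23.89614681386574
```

View pics/crop.png

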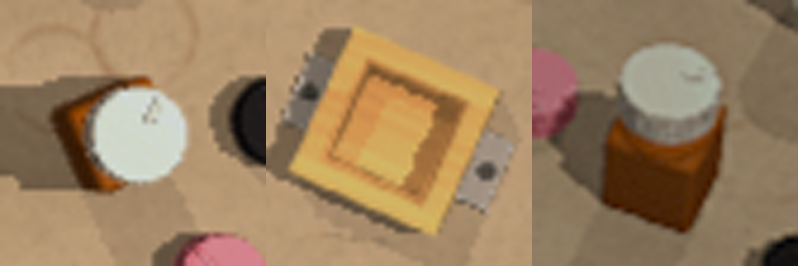

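The crop confirms it: a pale ribbed cap on the amber jar (cap at 350,217, ridge pointing up and right) and an empty square pocket at (225,211). I'm moving above the jar, with the gripper square to the jar's sides.

Request:
carry_out(increments=[{"tx":0.0144,"ty":-0.037,"wz":-0.041,"hand":0.0854},{"tx":0.0144,"ty":-0.037,"wz":-0.041,"hand":0.0854},{"tx":0.0144,"ty":-0.037,"wz":-0.041,"hand":0.0854},{"tx":0.0144,"ty":-0.037,"wz":-0.041,"hand":0.0854},{"tx":0.0144,"ty":-0.037,"wz":-0.041,"hand":0.0854},{"tx":0.0144,"ty":-0.037,"wz":-0.041,"hand":0.0854},{"tx":0.0144,"ty":-0.037,"wz":-0.041,"hand":0.0854},{"tx":0.0144,"ty":-0.037,"wz":-0.041,"hand":0.0854},{"tx":0.0144,"ty":-0.037,"wz":-0.041,"hand":0.0854},{"tx":0.0144,"ty":-0.037,"wz":-0.041,"hand":0.0854}])

```text
schema error: expected keys tx, ty, tz, wx, wy, wz, hand
```

Request:
carry_out(increments=[{"tx":0.0144,"ty":-0.037,"wz":-0.041,"hand":0.0854},{"tx":0.0144,"ty":-0.037,"wz":-0.041,"hand":0.0854},{"tx":0.0144,"ty":-0.037,"wz":-0.041,"hand":0.0854},{"tx":0.0144,"ty":-0.037,"wz":-0.041,"hand":0.0854},{"tx":0.0144,"ty":-0.037,"wz":-0.041,"hand":0.0854},{"tx":0.0144,"ty":-0.037,"wz":-0.041,"hand":0.0854},{"tx":0.0144,"ty":-0.037,"wz":-0.041,"hand":0.0854},{"tx":0.0144,"ty":-0.037,"wz":-0.041,"hand":0.0854},{"tx":0.0144,"ty":-0.037,"wz":-0.041,"hand":0.0854},{"tx":0.0144,"ty":-0.037,"wz":-0.041,"hand":0.0854}])

```text
schema error: expected keys tx, ty, tz, wx, wy, wz, hand
```

```bash
python3 - <<'E'
from h import *
for i in range(4): d=grab('wrist','b')
s=arm.get_state();print(s['time_s'],s['eef_pos'],s['ee_rot'].round(3).tolist(),s['force'],s['ft_torque'],s['joint_velocities'].round(2))
save(d['image'],'b.png')
print(d['extrinsics'][:3,3], proj(d,[511,-209,100]))
E
```

```text
0.35 [223.23629338 529.80279535 231.15476595] [[-0.922, 0.388, -0.0], [0.388, 0.922, -0.0], [-0.0, -0.0, -1.0]] [-0.63429984  0.15839465 -0.72175798] [ 0.05666234  0.00674457 -0.02736136] [-0.04 -0.07 -0.07  0.01 -0.   -0.03]
[151.85716082 559.58423988 372.92225586] [-166.32238959  583.34580904]
```

View pics/b.png

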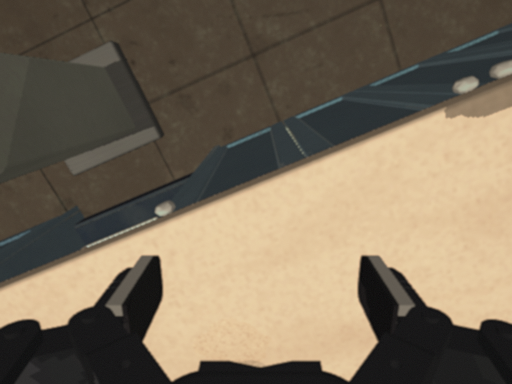

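The fingers are at rows 260–300, over the counter edge. The move was refused because every row needs all the keys, so I'm sending it again.

Request:
carry_out(increments=[{"tx":0.0144,"ty":-0.037,"tz":0,"wx":0,"wy":0,"wz":-0.041,"hand":0.0854},{"tx":0.0144,"ty":-0.037,"tz":0,"wx":0,"wy":0,"wz":-0.041,"hand":0.0854},{"tx":0.0144,"ty":-0.037,"tz":0,"wx":0,"wy":0,"wz":-0.041,"hand":0.0854},{"tx":0.0144,"ty":-0.037,"tz":0,"wx":0,"wy":0,"wz":-0.041,"hand":0.0854},{"tx":0.0144,"ty":-0.037,"tz":0,"wx":0,"wy":0,"wz":-0.041,"hand":0.0854},{"tx":0.0144,"ty":-0.037,"tz":0,"wx":0,"wy":0,"wz":-0.041,"hand":0.0854},{"tx":0.0144,"ty":-0.037,"tz":0,"wx":0,"wy":0,"wz":-0.041,"hand":0.0854},{"tx":0.0144,"ty":-0.037,"tz":0,"wx":0,"wy":0,"wz":-0.041,"hand":0.0854},{"tx":0.0144,"ty":-0.037,"tz":0,"wx":0,"wy":0,"wz":-0.041,"hand":0.0854},{"tx":0.0144,"ty":-0.037,"tz":0,"wx":0,"wy":0,"wz":-0.041,"hand":0.0854}])

```text
time_s: 1.35
eef_pos: [367.6, 158.4, 231.6]
ee_rot: [[-0.689, 0.724, 0.001], [0.724, 0.689, 0.0], [-0.0, 0.001, -1.0]]
force: [1.3, 0.3, 0.3]
finger_gap: 0.999
grip_force: 0.0
```

Request:
carry_out(increments=[{"tx":0.0144,"ty":-0.037,"tz":0,"wx":0,"wy":0,"wz":-0.041,"hand":0.0854},{"tx":0.0144,"ty":-0.037,"tz":0,"wx":0,"wy":0,"wz":-0.041,"hand":0.0854},{"tx":0.0144,"ty":-0.037,"tz":0,"wx":0,"wy":0,"wz":-0.041,"hand":0.0854},{"tx":0.0144,"ty":-0.037,"tz":0,"wx":0,"wy":0,"wz":-0.041,"hand":0.0854},{"tx":0.0144,"ty":-0.037,"tz":0,"wx":0,"wy":0,"wz":-0.041,"hand":0.0854},{"tx":0.0144,"ty":-0.037,"tz":0,"wx":0,"wy":0,"wz":-0.041,"hand":0.0854},{"tx":0.0144,"ty":-0.037,"tz":0,"wx":0,"wy":0,"wz":-0.041,"hand":0.0854},{"tx":0.0144,"ty":-0.037,"tz":0,"wx":0,"wy":0,"wz":-0.041,"hand":0.0854},{"tx":0.0144,"ty":-0.037,"tz":0,"wx":0,"wy":0,"wz":-0.041,"hand":0.0854},{"tx":0.0144,"ty":-0.037,"tz":0,"wx":0,"wy":0,"wz":-0.041,"hand":0.0854}])

```text
time_s: 2.35
eef_pos: [511.6, -211.8, 231.4]
ee_rot: [[-0.343, 0.939, 0.0], [0.939, 0.343, 0.0], [-0.0, 0.0, -1.0]]
force: [0.8, 1.1, 0.6]
finger_gap: 0.999
grip_force: 0.0
```

```bash
python3 - <<'E'
from h import *
for i in range(4): d=grab('wrist','b')
s=arm.get_state();print(s['time_s'],s['eef_pos'],s['ee_rot'].round(3).tolist(),s['force'],s['ft_torque'],s['joint_velocities'].round(2))
save(d['image'],'b2.png')
print(d['extrinsics'][:3,3], proj(d,[511,-209,100]))
E
```

```text
2.55 [ 511.03427912 -210.42772937  230.81779348] [[-0.344, 0.939, -0.001], [0.939, 0.344, 0.001], [0.001, -0.001, -1.0]] [ 0.76155782  0.41670953 -0.02502063] [ 0.0188729  -0.01733401  0.03707673] [ 1.62 -1.3   1.55  0.22  0.17  0.12]
[ 484.79878827 -139.76868059  372.64843497] [260.91749931 181.0574807 ]
```

View pics/b2.png

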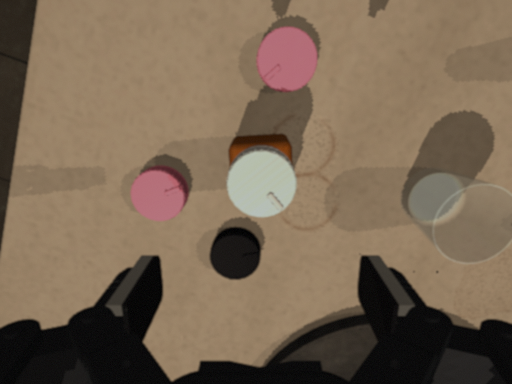

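The jar (cap at 262,183) is square to the gripper. The ridge runs towards (283,206), the pinks are at (287,58) and (159,193), and the black one is at (235,252). Now refining the cap centre, ridge direction and jar yaw.

```bash
python3 - <<'E'
from h import *
d=load('wrist','b');im=d['image'];hsv=cv2.cvtColor(im,cv2.COLOR_RGB2HSV)
m=((hsv[...,1]<60)&(hsv[...,2]>170)).astype(np.uint8);m[:,:215]=0;m[:,310:]=0;m[:130]=0;m[230:]=0
c=cv2.convexHull(max(cv2.findContours(m,0,2)[0],key=cv2.contourArea));e=cv2.fitEllipse(c);print(e)
P=np.array([ray(d,*p[0],100) for p in c])
(cx,cy),r=cv2.minEnclosingCircle(P[:,:2].astype(np.float32));print('cap',cx,cy,r, ray(d,*e[0],100))
g=im.astype(int).sum(2); mm=np.zeros_like(m);cv2.fillPoly(mm,[c],1);mm=cv2.erode(mm,np.ones((9,9)))
v,u=np.nonzero(mm&(g<g[mm>0].mean()-60));q=np.array([ray(d,a,b,100) for a,b in zip(u,v)])-[cx,cy,100]
print(len(u),u.min(),u.max(),v.min(),v.max()); print('ridge ang',np.degrees(np.arctan2(q[:,1].mean(),q[:,0].mean())))
for a,b in((269,194),(283,206)):
  w=ray(d,a,b,100);print(w, np.degrees(np.arctan2(w[1]-cy,w[0]-cx)))
# jar edge: amber mask top edge at z=64
a=((hsv[...,0]<16)&(hsv[...,1]>170)&(hsv[...,2]>60)).astype(np.uint8);a[:,:215]=0;a[:,310:]=0;a[:120]=0;a[230:]=0
A=cv2.convexHull(max(cv2.findContours(a,0,2)[0],key=cv2.contourArea));ap=cv2.approxPolyDP(A,2,True)[:,0];print(ap.tolist())
for p in ap: print(p,ray(d,*p,0).round(1),ray(d,*p,64).round(1))
save(cv2.resize(im[125:235,200:320],None,fx=5,fy=5,interpolation=cv2.INTER_CUBIC),'c.png')
E
```

```text
((261.1218566894531, 183.99685668945312), (65.0538330078125, 67.91412353515625), 88.17008972167969)
cap 512.3157958984375 -212.30271911621094 28.72550392150879 [ 512.03546346 -211.34160265  100.        ]
48 267 281 192 204
ridge ang -22.9889429262802
[ 521.32136097 -217.3300784   100.        ] -29.172451515242763
[ 536.3556415  -223.33304299  100.        ] -24.647316357853565
[[290, 146], [290, 159], [230, 161], [229, 151], [232, 144], [286, 141]]
[290 146] [ 537.1 -185.6    0. ] [ 528.2 -177.7   64. ]
[290 159] [ 542.5 -199.2    0. ] [ 532.6 -189.    64. ]
[230 161] [ 480.  -224.3    0. ] [ 480.8 -209.8   64. ]
[229 151] [ 475.4 -214.     0. ] [ 477.  -201.2   64. ]
[232 144] [ 476.  -205.4    0. ] [ 477.5 -194.1   64. ]
[286 141] [ 531.  -181.9    0. ] [ 523.  -174.7   64. ]
```

View pics/c.png

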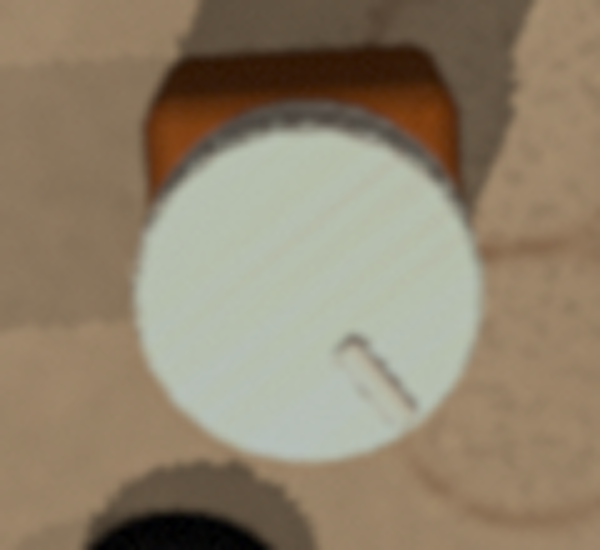

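The ridge runs from (350,345) to (402,412) in the crop, which is about -31° in the world. The jar's yaw is about 22.5°, so the pip is near 67.5°. Now descending and gripping.

Request:
carry_out(increments=[{"tx":0.0007,"ty":-0.0013,"tz":-0.018,"wx":0,"wy":0,"wz":0,"hand":0.0854},{"tx":0,"ty":0,"tz":-0.018,"wx":0,"wy":0,"wz":0,"hand":0.0854},{"tx":0,"ty":0,"tz":-0.018,"wx":0,"wy":0,"wz":0,"hand":0.0854},{"tx":0,"ty":0,"tz":-0.018,"wx":0,"wy":0,"wz":0,"hand":0.0854},{"tx":0,"ty":0,"tz":-0.018,"wx":0,"wy":0,"wz":0,"hand":0.0854},{"tx":0,"ty":0,"tz":-0.018,"wx":0,"wy":0,"wz":0,"hand":0.0854},{"tx":0,"ty":0,"tz":-0.018,"wx":0,"wy":0,"wz":0,"hand":0.0854},{"tx":0,"ty":0,"tz":-0.018,"wx":0,"wy":0,"wz":0,"hand":0.0854},{"tx":0,"ty":0,"tz":-0.012,"wx":0,"wy":0,"wz":0,"hand":0.0854},{"tx":0,"ty":0,"tz":-0.007,"wx":0,"wy":0,"wz":0,"hand":0.0854}])

```text
time_s: 3.55
eef_pos: [511.4, -210.2, 67.7]
ee_rot: [[-0.346, 0.938, -0.001], [0.938, 0.346, 0.001], [0.001, -0.001, -1.0]]
force: [0.2, 0.3, 0.7]
finger_gap: 0.996
grip_force: 0.0
```

Request:
carry_out(increments=[{"tx":0,"ty":0,"tz":0,"wx":0,"wy":0,"wz":0,"hand":0.062},{"tx":0,"ty":0,"tz":0,"wx":0,"wy":0,"wz":0,"hand":0.058},{"tx":0,"ty":0,"tz":0,"wx":0,"wy":0,"wz":0,"hand":0.05},{"tx":0,"ty":0,"tz":0,"wx":0,"wy":0,"wz":0,"hand":0.04},{"tx":0,"ty":0,"tz":0,"wx":0,"wy":0,"wz":0,"hand":0.04},{"tx":0,"ty":0,"tz":0,"wx":0,"wy":0,"wz":0,"hand":0.04},{"tx":0,"ty":0,"tz":0,"wx":0,"wy":0,"wz":0,"hand":0.04},{"tx":0,"ty":0,"tz":0,"wx":0,"wy":0,"wz":0,"hand":0.04},{"tx":0,"ty":0,"tz":0,"wx":0,"wy":0,"wz":0,"hand":0.04},{"tx":0,"ty":0,"tz":0,"wx":0,"wy":0,"wz":0,"hand":0.04}], force=60)

```text
time_s: 4.55
eef_pos: [512.7, -211.4, 69.3]
ee_rot: [[-0.345, 0.939, 0.002], [0.939, 0.345, -0.0], [-0.001, 0.002, -1.0]]
force: [1.0, 2.3, 6.2]
finger_gap: 0.678
grip_force: 64.8
```

Request:
carry_out(increments=[{"tx":0,"ty":0,"tz":0.002,"wx":0,"wy":0,"wz":0,"hand":0.04},{"tx":0,"ty":0,"tz":0.004,"wx":0,"wy":0,"wz":0,"hand":0.04},{"tx":0,"ty":0,"tz":0.01,"wx":0,"wy":0,"wz":0,"hand":0.04},{"tx":0,"ty":0,"tz":0.01,"wx":0,"wy":0,"wz":0,"hand":0.04},{"tx":0,"ty":0,"tz":0.012,"wx":0,"wy":0,"wz":0,"hand":0.04},{"tx":0,"ty":0,"tz":0.012,"wx":0,"wy":0,"wz":0,"hand":0.04},{"tx":0,"ty":0,"tz":0.01,"wx":0,"wy":0,"wz":0,"hand":0.04},{"tx":0,"ty":0,"tz":0.01,"wx":0,"wy":0,"wz":0,"hand":0.04},{"tx":0,"ty":0,"tz":0.007,"wx":0,"wy":0,"wz":0,"hand":0.04},{"tx":0,"ty":0,"tz":0.003,"wx":0,"wy":0,"wz":0,"hand":0.04}], force=80)

```text
time_s: 5.55
eef_pos: [512.3, -211.5, 149.3]
ee_rot: [[-0.345, 0.939, 0.001], [0.939, 0.345, -0.001], [-0.001, 0.001, -1.0]]
force: [-0.5, -0.3, -4.4]
finger_gap: 0.669
grip_force: 86.1
```

Request:
carry_out(increments=[{"tx":0.0008,"ty":0.012,"tz":0,"wx":0,"wy":0,"wz":-0.08,"hand":0.04},{"tx":0.0016,"ty":0.025,"tz":0,"wx":0,"wy":0,"wz":-0.08,"hand":0.04},{"tx":0.002,"ty":0.032,"tz":0,"wx":0,"wy":0,"wz":-0.08,"hand":0.04},{"tx":0.0024,"ty":0.035,"tz":0,"wx":0,"wy":0,"wz":-0.08,"hand":0.04},{"tx":0.0024,"ty":0.035,"tz":0,"wx":0,"wy":0,"wz":-0.08,"hand":0.04},{"tx":0.0024,"ty":0.035,"tz":0,"wx":0,"wy":0,"wz":-0.08,"hand":0.04},{"tx":0.0024,"ty":0.035,"tz":0,"wx":0,"wy":0,"wz":-0.08,"hand":0.04},{"tx":0.002,"ty":0.032,"tz":0,"wx":0,"wy":0,"wz":-0.08,"hand":0.04},{"tx":0.0014,"ty":0.024,"tz":0,"wx":0,"wy":0,"wz":-0.08,"hand":0.04},{"tx":0.0006,"ty":0.01,"tz":0,"wx":0,"wy":0,"wz":-0.092,"hand":0.04}])

```text
time_s: 6.55
eef_pos: [529.7, 65.8, 148.0]
ee_rot: [[0.445, 0.895, -0.001], [0.895, -0.445, 0.001], [0.0, -0.001, -1.0]]
force: [-0.4, -1.4, -4.9]
finger_gap: 0.672
grip_force: 86.1
```

```bash
python3 - <<'E'
from h import *
for i in range(4): d=grab('wrist','e')
s=arm.get_state();print(s['time_s'],s['eef_pos'],s['ee_rot'].round(3).tolist(),s['force'],s['finger_gap'],s['grip_force'],s['joints'].round(1))
save(d['image'],'e.png'); print(proj(d,[530,164,36]))
E
```

```text
6.75 [529.71821937  63.34936115 148.06768422] [[0.442, 0.897, -0.001], [0.897, -0.442, -0.001], [-0.001, -0.0, -1.0]] [-0.0921487  -0.51535779 -4.18816306] 0.6719458973174078 86.12533767241985 [  5.6  18.5 102.2  -0.   59.3  31.8]
[198.38919796  68.33318908]
```

View pics/e.png

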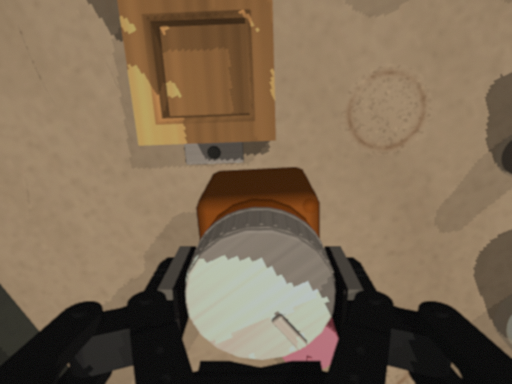

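The jar hangs upright with its sides parallel to the block's edges. The jar's top edge runs (212,172)–(303,168), the block's near corners are (137,145) and (275,140), and the pocket mouth is around (205,68). Now working out the offsets.

```bash
python3 - <<'E'
from h import *
d=load('wrist','e');s=arm.get_state()
ang=lambda a,b:np.degrees(np.arctan2(b[1]-a[1],b[0]-a[0]))
bl,br=ray(d,137,145,36),ray(d,275,140,36);tl,tr=ray(d,119,0,36),ray(d,271,0,36)
print('block near edge',bl,br,np.linalg.norm(br-bl),ang(bl,br),'sides',ang(bl,tl),ang(br,tr))
u=(br-bl)/np.linalg.norm(br-bl);n=np.array([-u[1],u[0],0]);print('centre',(bl+br)/2+n*52)
t=s['eef_pos'];z=t[2]-68.7+64
L,R=ray(d,199,205,z),ray(d,319,205,z);a,b=ray(d,212,172,z),ray(d,303,168,z)
print('jar',R-L,np.linalg.norm(R-L),'front edge ang',ang(a,b))
y=s['ee_rot'][:,1];x=s['ee_rot'][:,0]
for p in(L,R,(a+b)/2):print('tool xy',(p-t)@x,(p-t)@y)
im=d['image'];e=cv2.Canny(im,40,100)
g=cv2.cvtColor(im,cv2.COLOR_RGB2HSV)
m=((g[...,0]<16)&(g[...,1]>170)&(g[...,2]>50)).astype(np.uint8);m[:150]=0;m[235:]=0
c=cv2.findContours(m,0,2)[0];c=max(c,key=cv2.contourArea);print(cv2.boundingRect(c),cv2.approxPolyDP(c,2,True)[:,0].tolist())
w=((g[...,0]<26)&(g[...,0]>9)&(g[...,1]>115)&(g[...,2]>90)).astype(np.uint8);w[160:]=0;w[:,:100]=0;w[:,300:]=0
c=cv2.findContours(w,0,2)[0];c=cv2.convexHull(max(c,key=cv2.contourArea));print(cv2.approxPolyDP(c,2,True)[:,0].tolist())
E
```

```text
block near edge [461.81419937 137.09647732  36.        ] [556.83754011  94.50659947  36.        ] 104.13132564721792 -24.142131720090827 sides 64.6086965079051 66.19861070118436
centre [530.59395247 163.25328922  36.        ]
jar [ 49.52212763 -24.38071141   0.        ] 55.19837147605688 front edge ang -23.632999535936282
tool xy 25.837904978009067 -28.789364954498367
tool xy 25.841536057405214 26.40900223272525
tool xy 42.342646301341794 -1.8826962593243144
(198, 168, 121, 67) [[318, 203], [301, 170], [295, 168], [219, 172], [213, 176], [198, 205], [200, 234], [224, 214], [254, 205], [273, 206], [294, 213], [317, 233]]
[[271, 0], [275, 138], [261, 141], [139, 144], [117, 0]]
```

The jar hangs about 1–2 mm off the tool centre and its yaw matches the block's (-23.6° against -24.1°). The block centre is (530.6, 163.3). Moving over it now.

Request:
carry_out(increments=[{"tx":0.0018,"ty":0.008,"tz":0,"wx":0,"wy":0,"wz":0,"hand":0.04},{"tx":0,"ty":0.014,"tz":0,"wx":0,"wy":0,"wz":0,"hand":0.04},{"tx":0,"ty":0.016,"tz":0,"wx":0,"wy":0,"wz":0,"hand":0.04},{"tx":0,"ty":0.016,"tz":0,"wx":0,"wy":0,"wz":0,"hand":0.04},{"tx":0,"ty":0.015,"tz":0,"wx":0,"wy":0,"wz":0,"hand":0.04},{"tx":0,"ty":0.013,"tz":0,"wx":0,"wy":0,"wz":0,"hand":0.04},{"tx":0,"ty":0.01,"tz":0,"wx":0,"wy":0,"wz":0,"hand":0.04},{"tx":0,"ty":0.006,"tz":-0.01,"wx":0,"wy":0,"wz":0,"hand":0.04},{"tx":0,"ty":0.0024,"tz":-0.012,"wx":0,"wy":0,"wz":0,"hand":0.04},{"tx":0,"ty":0,"tz":-0.012,"wx":0,"wy":0,"wz":0,"hand":0.04}])

```text
time_s: 7.75
eef_pos: [531.3, 163.9, 112.8]
ee_rot: [[0.444, 0.896, -0.001], [0.896, -0.444, -0.001], [-0.001, -0.001, -1.0]]
force: [-0.0, -0.9, -4.8]
finger_gap: 0.674
grip_force: 86.2
```

Request:
carry_out(increments=[{"tx":0,"ty":0,"tz":-0.002,"wx":0,"wy":0,"wz":0,"hand":0.04},{"tx":0,"ty":0,"tz":-0.002,"wx":0,"wy":0,"wz":0,"hand":0.04},{"tx":0,"ty":0,"tz":-0.002,"wx":0,"wy":0,"wz":0,"hand":0.04},{"tx":0,"ty":0,"tz":-0.002,"wx":0,"wy":0,"wz":0,"hand":0.04},{"tx":0,"ty":0,"tz":-0.002,"wx":0,"wy":0,"wz":0,"hand":0.04},{"tx":0,"ty":0,"tz":-0.002,"wx":0,"wy":0,"wz":0,"hand":0.04},{"tx":0,"ty":0,"tz":-0.002,"wx":0,"wy":0,"wz":0,"hand":0.04},{"tx":0,"ty":0,"tz":-0.002,"wx":0,"wy":0,"wz":0,"hand":0.04},{"tx":0,"ty":0,"tz":-0.001,"wx":0,"wy":0,"wz":0,"hand":0.04},{"tx":0,"ty":0,"tz":-0.001,"wx":0,"wy":0,"wz":0,"hand":0.04}])

```text
time_s: 8.75
eef_pos: [531.8, 164.0, 96.2]
ee_rot: [[0.444, 0.896, 0.0], [0.896, -0.444, -0.0], [0.0, 0.0, -1.0]]
force: [-0.2, -0.4, -5.2]
finger_gap: 0.67
grip_force: 86.3
```

It's inside the mouth with no contact, so I'm continuing down.

Request:
carry_out(increments=[{"tx":0,"ty":0,"tz":-0.002,"wx":0,"wy":0,"wz":0,"hand":0.04},{"tx":0,"ty":0,"tz":-0.002,"wx":0,"wy":0,"wz":0,"hand":0.04},{"tx":0,"ty":0,"tz":-0.002,"wx":0,"wy":0,"wz":0,"hand":0.04},{"tx":0,"ty":0,"tz":-0.002,"wx":0,"wy":0,"wz":0,"hand":0.04},{"tx":0,"ty":0,"tz":-0.002,"wx":0,"wy":0,"wz":0,"hand":0.04},{"tx":0,"ty":0,"tz":-0.002,"wx":0,"wy":0,"wz":0,"hand":0.04},{"tx":0,"ty":0,"tz":-0.002,"wx":0,"wy":0,"wz":0,"hand":0.04},{"tx":0,"ty":0,"tz":-0.002,"wx":0,"wy":0,"wz":0,"hand":0.04},{"tx":0,"ty":0,"tz":-0.001,"wx":0,"wy":0,"wz":0,"hand":0.04},{"tx":0,"ty":0,"tz":0,"wx":0,"wy":0,"wz":0,"hand":0.04}])

```text
time_s: 9.75
eef_pos: [531.7, 164.0, 79.2]
ee_rot: [[0.444, 0.896, -0.0], [0.896, -0.444, -0.0], [-0.0, -0.0, -1.0]]
force: [-0.3, 0.4, -4.8]
finger_gap: 0.668
grip_force: 86.3
```

Request:
carry_out(increments=[{"tx":0,"ty":0,"tz":-0.001,"wx":0,"wy":0,"wz":0,"hand":0.04},{"tx":0,"ty":0,"tz":-0.001,"wx":0,"wy":0,"wz":0,"hand":0.04},{"tx":0,"ty":0,"tz":-0.0005,"wx":0,"wy":0,"wz":0,"hand":0.04},{"tx":0,"ty":0,"tz":-0.0005,"wx":0,"wy":0,"wz":0,"hand":0.04},{"tx":0,"ty":0,"tz":0,"wx":0,"wy":0,"wz":0,"hand":0.04},{"tx":0,"ty":0,"tz":0,"wx":0,"wy":0,"wz":0,"hand":0.04},{"tx":0,"ty":0,"tz":0,"wx":0,"wy":0,"wz":0,"hand":0.04},{"tx":0,"ty":0,"tz":0,"wx":0,"wy":0,"wz":0,"hand":0.04},{"tx":0,"ty":0,"tz":0,"wx":0,"wy":0,"wz":0,"hand":0.04},{"tx":0,"ty":0,"tz":0,"wx":0,"wy":0,"wz":0,"hand":0.04}])

```text
time_s: 10.75
eef_pos: [531.9, 164.1, 77.5]
ee_rot: [[0.444, 0.896, 0.001], [0.896, -0.444, 0.0], [0.001, 0.001, -1.0]]
force: [-3.0, -1.1, 5.0]
finger_gap: 0.671
grip_force: 87.5
```

The jar is seated, with the floor reaction felt at TCP z 77.5. Now twisting anticlockwise with a firmer grip.

Request:
carry_out(increments=[{"tx":0,"ty":0,"tz":0,"wx":0,"wy":0,"wz":0,"hand":0.04},{"tx":0,"ty":0,"tz":0,"wx":0,"wy":0,"wz":0.03,"hand":0.04},{"tx":0,"ty":0,"tz":0,"wx":0,"wy":0,"wz":0.07,"hand":0.04},{"tx":0,"ty":0,"tz":0,"wx":0,"wy":0,"wz":0.07,"hand":0.04},{"tx":0,"ty":0,"tz":0,"wx":0,"wy":0,"wz":0.07,"hand":0.04},{"tx":0,"ty":0,"tz":0,"wx":0,"wy":0,"wz":0.07,"hand":0.04},{"tx":0,"ty":0,"tz":0,"wx":0,"wy":0,"wz":0.07,"hand":0.04},{"tx":0,"ty":0,"tz":0,"wx":0,"wy":0,"wz":0.07,"hand":0.04},{"tx":0,"ty":0,"tz":0,"wx":0,"wy":0,"wz":0.07,"hand":0.04},{"tx":0,"ty":0,"tz":0,"wx":0,"wy":0,"wz":0.07,"hand":0.04}], force=110)

```text
time_s: 11.75
eef_pos: [533.0, 164.4, 77.6]
ee_rot: [[-0.132, 0.991, 0.003], [0.991, 0.132, 0.001], [0.001, 0.003, -1.0]]
force: [-0.2, 0.4, 4.2]
finger_gap: 0.667
grip_force: 115.6
```

```bash
python3 - <<'E'
from h import *
d=grab('wrist','f')
s=arm.get_state();y=s['ee_rot'][:,1];print(s['time_s'],s['eef_pos'],np.degrees(np.arctan2(y[1],y[0])),s['force'],s['ft_torque'],s['finger_gap'],s['grip_force'],s['joints'].round(1))
E
```

```text
11.8 [533.01169904 164.3985841   77.63226969] 7.679427561503173 [-0.58647029  0.52540031  5.6127727 ] [-0.02602762  0.15279913  0.03455982] 0.6647941721437476 115.60644401237369 [ 16.   24.8 104.2   0.   50.9   8.3]
```

```bash
python3 - <<'E'
from h import *
save(load('wrist','f')['image'],'f.png')
E
```

```text
(no output)
```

View pics/f.png

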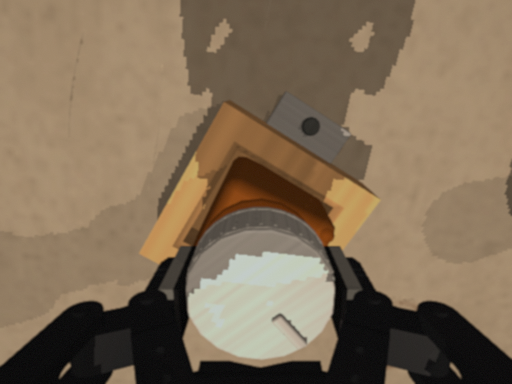

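The ridge stays fixed in the gripper frame, at (275,318)–(303,343), while the jar stays square with the block, so the cap is turning on the jar. Continuing the twist.

Request:
carry_out(increments=[{"tx":0,"ty":0,"tz":0,"wx":0,"wy":0,"wz":0.08,"hand":0.04},{"tx":0,"ty":0,"tz":0,"wx":0,"wy":0,"wz":0.08,"hand":0.04},{"tx":0,"ty":0,"tz":0,"wx":0,"wy":0,"wz":0.08,"hand":0.04},{"tx":0,"ty":0,"tz":0,"wx":0,"wy":0,"wz":0.08,"hand":0.04},{"tx":0,"ty":0,"tz":0,"wx":0,"wy":0,"wz":0.08,"hand":0.04},{"tx":0,"ty":0,"tz":0,"wx":0,"wy":0,"wz":0.07,"hand":0.04},{"tx":0,"ty":0,"tz":0,"wx":0,"wy":0,"wz":0.07,"hand":0.04},{"tx":0,"ty":0,"tz":0,"wx":0,"wy":0,"wz":0.07,"hand":0.04},{"tx":0,"ty":0,"tz":0,"wx":0,"wy":0,"wz":0.06,"hand":0.04},{"tx":0,"ty":0,"tz":0,"wx":0,"wy":0,"wz":0.05,"hand":0.04}])

```text
time_s: 12.8
eef_pos: [532.8, 164.7, 77.7]
ee_rot: [[-0.751, 0.66, 0.003], [0.66, 0.751, 0.002], [-0.001, 0.003, -1.0]]
force: [-1.2, 1.3, 6.9]
finger_gap: 0.663
grip_force: 115.7
```

```bash
python3 - <<'E'
from h import *
s=arm.get_state();y=s['ee_rot'][:,1];print(s['time_s'],s['eef_pos'],np.degrees(np.arctan2(y[1],y[0])),s['force'],s['ft_torque'],s['finger_gap'],s['grip_force'],s['joints'].round(1))
E
```

```text
12.8 [532.79008211 164.71846744  77.72232629] 48.708077060556256 [-1.2089693   1.31259564  6.93017648] [ 0.19147481  0.25148146 -0.20093729] 0.6634544302141036 115.67376740276814 [ 1.600e+01  2.480e+01  1.042e+02  1.000e-01  5.090e+01 -3.280e+01]
```

Request:
carry_out(increments=[{"tx":0,"ty":0,"tz":0,"wx":0,"wy":0,"wz":0.035,"hand":0.04},{"tx":0,"ty":0,"tz":0,"wx":0,"wy":0,"wz":0.035,"hand":0.04},{"tx":0,"ty":0,"tz":0,"wx":0,"wy":0,"wz":0.035,"hand":0.04},{"tx":0,"ty":0,"tz":0,"wx":0,"wy":0,"wz":0.035,"hand":0.04},{"tx":0,"ty":0,"tz":0,"wx":0,"wy":0,"wz":0.035,"hand":0.04},{"tx":0,"ty":0,"tz":0,"wx":0,"wy":0,"wz":0.035,"hand":0.04},{"tx":0,"ty":0,"tz":0,"wx":0,"wy":0,"wz":0.035,"hand":0.04},{"tx":0,"ty":0,"tz":0,"wx":0,"wy":0,"wz":0.035,"hand":0.04},{"tx":0,"ty":0,"tz":0,"wx":0,"wy":0,"wz":0.035,"hand":0.04},{"tx":0,"ty":0,"tz":0,"wx":0,"wy":0,"wz":0.035,"hand":0.04}])

```text
time_s: 13.8
eef_pos: [532.4, 164.7, 78.6]
ee_rot: [[-0.932, 0.363, 0.002], [0.363, 0.932, 0.002], [-0.002, 0.003, -1.0]]
force: [-3.8, 0.6, 12.7]
finger_gap: 0.666
grip_force: 116.2
```

```bash
python3 - <<'E'
from h import *
s=arm.get_state();y=s['ee_rot'][:,1];print(s['time_s'],s['eef_pos'],np.degrees(np.arctan2(y[1],y[0])),s['force'],s['ft_torque'],s['finger_gap'],s['grip_force'],s['joints'].round(1))
E
```

```text
13.8 [532.3744282  164.69534225  78.59394318] 68.72473768768496 [-3.8216387   0.62018317 12.68433568] [ 0.06746849  0.68589149 -0.1142941 ] 0.6664268895661762 116.21869071386755 [ 1.600e+01  2.470e+01  1.041e+02  1.000e-01  5.100e+01 -5.280e+01]
```

The upward push rose to 12.7 N and the torque fell, so the cap has let go. I'll add a small margin turn, then lift slowly.

Request:
carry_out(increments=[{"tx":0,"ty":0,"tz":0,"wx":0,"wy":0,"wz":0.03,"hand":0.04},{"tx":0,"ty":0,"tz":0,"wx":0,"wy":0,"wz":0.03,"hand":0.04},{"tx":0,"ty":0,"tz":0.001,"wx":0,"wy":0,"wz":0,"hand":0.04},{"tx":0,"ty":0,"tz":0.001,"wx":0,"wy":0,"wz":0,"hand":0.04},{"tx":0,"ty":0,"tz":0.001,"wx":0,"wy":0,"wz":0,"hand":0.04},{"tx":0,"ty":0,"tz":0.001,"wx":0,"wy":0,"wz":0,"hand":0.04},{"tx":0,"ty":0,"tz":0.001,"wx":0,"wy":0,"wz":0,"hand":0.04},{"tx":0,"ty":0,"tz":0.001,"wx":0,"wy":0,"wz":0,"hand":0.04},{"tx":0,"ty":0,"tz":0,"wx":0,"wy":0,"wz":0,"hand":0.04},{"tx":0,"ty":0,"tz":0,"wx":0,"wy":0,"wz":0,"hand":0.04}])

```text
time_s: 14.8
eef_pos: [531.8, 163.9, 82.1]
ee_rot: [[-0.952, 0.306, -0.0], [0.306, 0.952, -0.0], [0.0, -0.0, -1.0]]
force: [-0.1, -0.1, -0.8]
finger_gap: 0.667
grip_force: 116.7
```

Request:
carry_out(increments=[{"tx":0,"ty":0,"tz":0.002,"wx":0,"wy":0,"wz":0,"hand":0.04},{"tx":0,"ty":0,"tz":0.003,"wx":0,"wy":0,"wz":0,"hand":0.04},{"tx":0,"ty":0,"tz":0.004,"wx":0,"wy":0,"wz":0,"hand":0.04},{"tx":0,"ty":0,"tz":0.004,"wx":0,"wy":0,"wz":0,"hand":0.04},{"tx":0,"ty":0,"tz":0.004,"wx":0,"wy":0,"wz":0,"hand":0.04},{"tx":0,"ty":0,"tz":0.004,"wx":0,"wy":0,"wz":0,"hand":0.04},{"tx":0,"ty":0,"tz":0.004,"wx":0,"wy":0,"wz":0,"hand":0.04},{"tx":0,"ty":0,"tz":0.003,"wx":0,"wy":0,"wz":0,"hand":0.04},{"tx":0,"ty":0,"tz":0.002,"wx":0,"wy":0,"wz":0,"hand":0.04},{"tx":0,"ty":0,"tz":0,"wx":0,"wy":0,"wz":0,"hand":0.04}])

```text
time_s: 15.8
eef_pos: [531.9, 164.0, 112.7]
ee_rot: [[-0.952, 0.306, 0.001], [0.306, 0.952, 0.0], [-0.001, 0.0, -1.0]]
force: [-0.0, -0.3, -0.7]
finger_gap: 0.663
grip_force: 116.7
```

```bash
python3 - <<'E'
from h import *
for i in range(3): d=grab('wrist','g')
t=grab('scene','g')
s=arm.get_state();print(s['time_s'],s['eef_pos'],s['force'],s['finger_gap'],s['grip_force'],s['joint_velocities'].round(2))
u,v=proj(t,[531,163,90]).astype(int);print(u,v)
c=t['image'][v-40:v+40,u-40:u+40]
save(np.hstack([d['image'][:, 56:456],cv2.resize(c,(384,384),interpolation=cv2.INTER_CUBIC)]),'g.png')
E
```

```text
16.0 [531.6525397  163.96431019 112.13454134] [-0.79721491 -0.42281878 -1.34705939] 0.6670778743338391 116.73763780854642 [ 0.03 -0.03 -0.03 -0.06  0.07  0.08]
218 187
```

View pics/g.png

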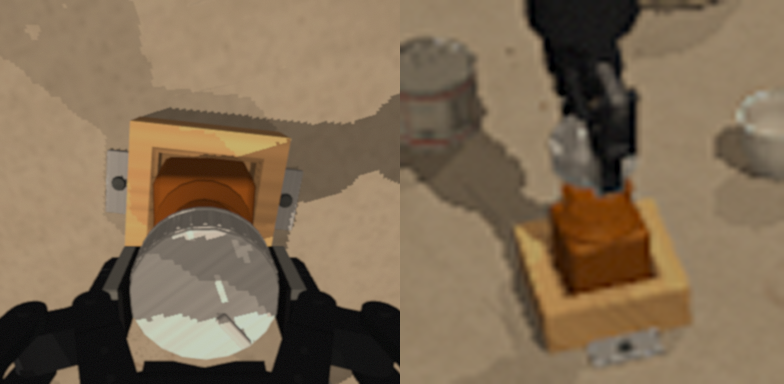

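The cap is held level above the jar's open neck (at about 600,190 in the right half). The jar sits down in the block, and the wrist carries only the cap's weight. Handing in.

```bash
python3 -c "
from h import *
print(close_job())"
```

```text
the job is handed in; nothing more can be done
None
```

The job is handed in at about 16 s: the jar is down in the block, and the cap was twisted free and is held level roughly 2 cm above the mouth. The last picture and the wrist force agree with this; the hand-in gave no verdict.

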